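# Pin the shear box and feel its gap

## Robot

A 6-joint arm with a two-finger parallel gripper is mounted at the origin on the work surface. World frame = base frame: x ahead of the robot, y to its left, z up, the work surface at z = 0. Lengths are in m, angles in rad, forces in N, time in s.
With the tool pointing down it reaches from about 0.375 to 0.9 m from the base axis. Payload 3.1 kg.
Tool frame: the origin (TCP) lies at the centre of the arm's flange, where the gripper is bolted on; the fingertips stand 182 mm ahead of it and the grasp point (between the pads) lies 164 mm ahead of it; z points along the fingers, y is the line along which they close (so a half turn about z gives the same grasp; the last joint's range is limited). The gripper opens to 87 mm and grips with 3 to 60 N. Pads are 19 mm wide; open, the fingers measure 117 mm over their backs; the gripper's body (75 mm by 190 mm) begins 51 mm behind the grasp point.
Start: joints at [-1.298, 0.527, 1.433, -0, 1.181, -0.178], TCP at [0.273, -0.562, 0.405] pointing down, gripper open.
Joint ranges: [-3.08, 3.08], [-0.75, 2.2], [0.22, 2.44], [-1.43, 4.57], [0, 2.65], [-2.85, 2.85]. Speed limits (rad/s): [2.79, 2.79, 3.14, 3.14, 3.14, 3.14].

## Interface

Orientations are given as a unit quaternion [x, y, z, w].
In Python, from rig import * gives the robot as it stands.
- The arm moves only by the tool move_arm, never from a script. Its argument "commands" is a list that holds one entry, the list of rows, each a list of 6 numbers: the shift along the tool's x, y, z in units of 40 mm (1.0 is 40 mm), then the turn, a rotation vector about the tool's x, y, z in rad. A call has 1 to 12 rows; each row is the pose to reach, as a shift and turn from the pose commanded when the call began, along the tool's axes at that moment; what a row does not reach only later rows make up. A row lasts 1/8 s, in which the tool goes at most 62.5 mm and 10.7 degrees, less where a joint would pass 70% of its speed; a pose out of reach is approached as far as the arm can. A call with a gripper value outside its range is refused whole. "claw" is the closure, from -1 (fully open) to 1 (shut), so that 0 is half open, set as the call begins (left out, the last holds). The fingers move at their own pace and stop on an object; "squeeze" is the grip in N (left out, the last holds). Time passes only in rows, so rows that repeat a pose let the fingers close. It gives the time, the measured TCP pose, the force, the opening and the grip force at its end, in the units of the state.
- get_obs(): the state, without advancing time (a new reading comes with each control period).
- camera(name): name is "scene" or "top" or "wrist"; returns a dict with "pixels" (400x640x3 uint8, blue, green, red), "range_z" (400x640 float32, m along the optical axis (not along the pixel's ray), 0 where there is no reading), "camera_matrix" (3x3 intrinsics, pixels), "extrinsics" (4x4, takes a point from world to camera coordinates). Camera axes: x right, y up, looking along -z (the intrinsics and any distortion apply to the point x, -y, -z); pixel columns grow to the right and rows downward; lengths in m; the calibration is good to about 2 mm. A picture is of the moment at which its call begins.
- hand_in(): hands the job in; it is judged then, once.
The state is a dict: "time": time; "q": joint angles; "joint_velocities": joint speeds; "joint_torque": joint torques, N m; "position": TCP position; "tool_rot": TCP orientation; "ft_force": force on the tool from outside, world axes, zero at the start; "moment": the same for the moment, N m; "grip_width": finger opening in m; "grip_force": force on a finger pad.
Only numpy, scipy, OpenCV 4.12 (cv2) and the standard library are available. Lean on these libraries where they do the work, as an engineer would, in place of code of your own. Each camera call takes 0.05 s, during which the arm holds its last target. There are 200 camera calls.

## Task

Drop the two brass guide pins one by one from their wooden stand into the two bores beside the shear box, fully home and released. Then take the red-handled feeler off its rest, lay its blade flat on the box's lower half and slide it straight into the gap below the upper half until it drags snugly, the floating upper half just riding on it; do not drive it on and jack the upper half up. Finish still gripping the feeler, holding the blade still at that depth, and leave the rock core, glass dish and steel weight where they are.

Things in the scene. Friction and masses are not known exactly. Their poses are not given: they have to be found in the camera images.
- pin_a_mid (a point): Middle of a brass guide pin: plain upright cylinder, 14 mm diameter, 76 mm long, chamfered foot, 90 g; this point is half-way up, 38 mm above the foot. z runs up the pin. It starts upright, foot 10 mm deep in a hole of the wooden stand. Fully home in a bore, this point is 20 mm above the bore's mouth.
- pin_b_mid (a point): Middle of the other brass guide pin, identical to the first; either pin may go in either bore.
- stand: Fixed wooden pin stand, 60 x 120 x 18 mm (x, y, z); origin at the centre of its underside. The pins stand in it at y = +32 and -32 mm.
- bore_a (a point): Centre of the mouth of a blind bore, 16 mm diameter, 18 mm deep, chamfered, in a dark steel boss 34 x 34 mm whose top is 36 mm above the table, on the left of the gap seen along the sliding direction. Axes as the mouth's. The upper half's side (76 mm above the table) is 20 mm from the bore's centre.
- bore_b (a point): The same kind of bore on the right-hand side, 110 mm from the first.
- box: Shear box, fixed: blue foot 165 x 150 x 12 mm, aluminium lower half, floating upper half above it (70 mm wide, 98 mm long), blue post at the back and crosshead on top; nothing on it is above 100 mm. Origin under the middle, axes as the mouth's. Lower and upper half are 70 mm wide and the gap is open at the sides.
- mouth (a point): Middle of the gap's mouth on the lower half's flat top (40 mm above the table), below the upper half's front edge. x points into the gap (sliding direction), y left, z up. The lower half sticks out 25 mm before it as a ledge. The gap is 7 to 9 mm high here and narrows by 1 mm per 10 mm inward, so the blade slides freely until its tip is about 30 to 50 mm in.
- upper (a joint): How far the blade has lifted the floating upper half off its seat, m; 0 at rest. About 4 N lifts it, 0.5 N more per mm (weight and light spring), so the blade then drags with a few newtons; each 10 mm deeper lifts it 1 mm. Up to about 1 mm is snug, over 2.5 mm is forced.
- grip (a point): Centre of the feeler's red handle, 70 mm long, 20 mm wide, 24 mm high; x points along it to the blade's tip, y left, z up. The steel blade, 24 mm wide and 4 mm thick, runs from 35 to 135 mm ahead of this point at the handle's mid-height (underside 2 mm below this point). 120 g, balanced 19 mm ahead of this point.
- tip (a point): Middle of the blade's front edge, half-way through its thickness; axes as the handle's.
- rest: Fixed grey rest under the feeler: a rib 64 mm long (x), 16 mm wide, its top 26 mm above the table, on a foot 110 x 60 x 6 mm. Origin at the centre of its underside. The handle lies level on the rib along x and can be pinched across its width from above.
- core: Grey rock core standing upright, 50 mm diameter, 90 mm high; origin at the centre of its underside. Leave alone.
- dish: Glass dish, 90 mm across, 20 mm high; origin at the centre of its underside. Leave alone.
- weight: Steel disc weight, 60 mm diameter, 25 mm high; origin at the centre of its underside. Leave alone.
Not all that is in view belongs to the job. What is meant by the part that bears grip is not purple, and is the smaller of those in its own colour.

How it is judged:
On the way, in this order (a step that is already met when the one before it is completed fails the run):
1. a first pin is fully home in a bore and released ((((horizontal distance between pin_a_mid and bore_a below 0.004 m and z of pin_a_mid in the frame of bore_a below 0.024 m and angle between pin_a_mid's own z axis and vertical below 0.12 rad) or (horizontal distance between pin_b_mid and bore_a below 0.004 m and z of pin_b_mid in the frame of bore_a below 0.024 m and angle between pin_b_mid's own z axis and vertical below 0.12 rad)) or ((horizontal distance between pin_a_mid and bore_b below 0.004 m and z of pin_a_mid in the frame of bore_b below 0.024 m and angle between pin_a_mid's own z axis and vertical below 0.12 rad) or (horizontal distance between pin_b_mid and bore_b below 0.004 m and z of pin_b_mid in the frame of bore_b below 0.024 m and angle between pin_b_mid's own z axis and vertical below 0.12 rad))) and contact force between the arm and pin_a below 0.1 N and contact force between the arm and pin_b below 0.1 N), for 0.2 s.
2. both pins are fully home, one in each bore, and released (((horizontal distance between pin_a_mid and bore_a below 0.004 m and z of pin_a_mid in the frame of bore_a below 0.024 m and angle between pin_a_mid's own z axis and vertical below 0.12 rad) or (horizontal distance between pin_b_mid and bore_a below 0.004 m and z of pin_b_mid in the frame of bore_a below 0.024 m and angle between pin_b_mid's own z axis and vertical below 0.12 rad)) and ((horizontal distance between pin_a_mid and bore_b below 0.004 m and z of pin_a_mid in the frame of bore_b below 0.024 m and angle between pin_a_mid's own z axis and vertical below 0.12 rad) or (horizontal distance between pin_b_mid and bore_b below 0.004 m and z of pin_b_mid in the frame of bore_b below 0.024 m and angle between pin_b_mid's own z axis and vertical below 0.12 rad)) and contact force between the arm and pin_a below 0.1 N and contact force between the arm and pin_b below 0.1 N), for 0.2 s.
3. the gripped blade drags snugly between the two halves and is held still (contact force between feeler and upper above 1.5 N and contact force between feeler and box above 0.3 N and x of tip in the frame of mouth between 0.02 and 0.075 m and value of joint upper below 0.0025 m and angle between the x axis of tip and the x axis of mouth, either way round below 0.15 rad and contact force between the fingers and feeler above 2 N and contact force between feeler and rest below 0.05 N and linear speed of feeler below 0.01 m/s), for 0.3 s.
At the end, for the whole second after the job is handed in: Both pins home in the bores (4 mm, 0.12 rad), untouched. The feeler is gripped (2 N), off its rest, still, along the gap (0.15 rad), tip 20-75 mm past the mouth, pressed by the upper half with over 1.5 N and by the lower with over 0.3 N; upper half lifted under 2.5 mm (all of step 2 and all of step 3); the arm keeps its last pose, push and grip.
It fails at once if the blade is forced: the upper half is jacked up more than 3.5 mm (value of joint upper above 0.0035 m).
It fails at once if the standing grey rock core is disturbed (moved over 20 mm) (distance of core from where it was at the start of the episode above 0.02 m).
It fails at once if the glass dish is disturbed (moved over 20 mm) (distance of dish from where it was at the start of the episode above 0.02 m).
It fails at once if the steel disc weight is disturbed (moved over 20 mm) (distance of weight from where it was at the start of the episode above 0.02 m).
It also fails if it takes over 70 s, if anything falls off the work surface, if the arm or the gripper's body presses on something with over 40 N, if the wrist force passes 120 N, or if a joint passes its speed limit or range.

## Working session

There is one attempt and no reset: what is moved stays moved. The work goes in short steps, Python scripts to look and compute and a tool call to move; the robot and the scene stay as the last step left them, time stands still between calls to the robot, and variables do not carry over. Pictures are saved under pics/ and viewed, at most 10 in all, crops included, and the job is handed in when it is done.

Besides the shell and the picture viewer there is one more tool, called after "Emit:" as a command line: name --argument value ..., lists and objects as JSON in quotes. move_arm: Moves the arm, as the interface text tells. Its arguments: {"type":"object","properties":{"commands":{"type":"array","items":{"type":"array","items":{"type":"array","items":{"type":"number"}}}},"claw":{"type":"number"},"squeeze":{"type":"number"}},"required":["commands"]}

```bash
mkdir -p pics
cat > h.py <<'E'
from rig import *
import numpy as np, cv2
def world(c,mask=None):
    K=np.array(c["camera_matrix"]);T=np.linalg.inv(np.array(c["extrinsics"]));d=c["range_z"]
    v,u=np.mgrid[0:400,0:640]
    x=(u-K[0,2])/K[0,0]*d;y=(v-K[1,2])/K[1,1]*d
    P=np.stack([x,-y,-d,np.ones_like(d)],-1)@T.T
    return P[...,:3]
E
python3 - <<'E'
from h import *
o=get_obs();print(o)
for n in("top","scene"):
    c=camera(n);cv2.imwrite(f"pics/{n}0.png",c["pixels"]);np.savez(f"{n}0.npz",**c)
    print(n,c["camera_matrix"],np.linalg.inv(c["extrinsics"])[:3].round(3),(c["range_z"]>0).mean(), [k for k in c])
E
```

```text
{'time': 0.0, 'q': array([-1.29750097e+00,  5.28454124e-01,  1.43390788e+00, -7.90880045e-06,
        1.18139385e+00, -1.78504379e-01]), 'joint_velocities': array([-5.10927491e-04,  1.32699425e-03,  6.97477766e-04,  5.38887006e-04,
       -1.70788602e-03,  5.18150221e-05]), 'joint_torque': array([ 5.76810926e-04, -4.40036988e+01, -1.76594192e+01,  6.33442216e-02,
        5.81593509e-02, -1.61829857e-04]), 'position': array([ 0.2727937 , -0.56193766,  0.40377684]), 'tool_rot': array([ 9.74592039e-01,  2.23984795e-01, -5.48963384e-05, -1.08021091e-03]), 'ft_force': array([ 0.25466821,  0.42020247, -0.17017786]), 'moment': array([-0.03365453, -0.03031879,  0.01410233]), 'grip_force': 0.0, 'grip_width': 0.08712470407580351}
top [[468.08906486   0.         316.25071361]
 [  0.         468.08906486 200.71070204]
 [  0.           0.           1.        ]] [[ 0.028  0.975 -0.22   0.169]
 [-1.     0.028  0.    -0.051]
 [ 0.006  0.22   0.976  1.588]] 0.9962109375 ['pixels', 'range_z', 'camera_matrix', 'extrinsics']
scene [[430.44645174   0.         313.62384638]
 [  0.         430.44645174 200.72619882]
 [  0.           0.           1.        ]] [[ 0.283 -0.529  0.8    1.548]
 [ 0.959  0.149 -0.24  -0.388]
 [ 0.008  0.835  0.55   0.77 ]] 0.99504296875 ['pixels', 'range_z', 'camera_matrix', 'extrinsics']
```

View pics/top0.png

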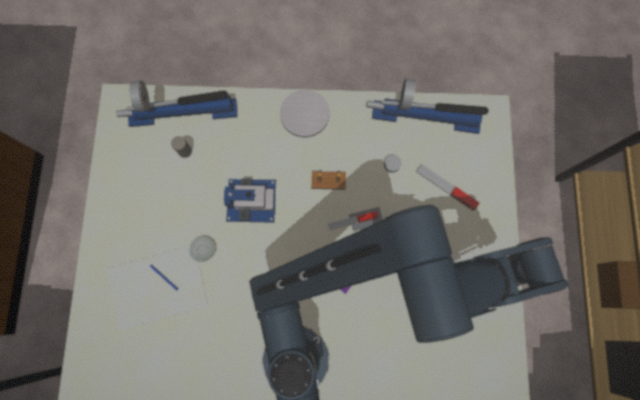

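View pics/scene0.png

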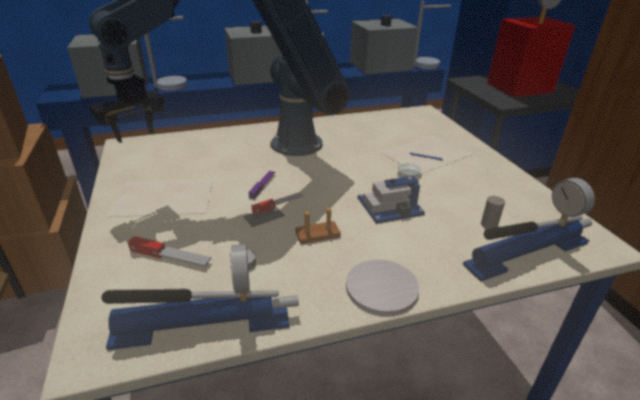

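Top view: the shear box is at (250,200) with its mouth facing right (world -y), the stand is at (328,180) with pins at about (319,180) and (338,180), and the small red feeler is at (355,218) with its blade pointing left. The larger red one at (462,197) and the purple one are decoys. The scene view agrees.

```bash
python3 - <<'E'
from h import *
c=dict(np.load("top0.npz"));P=world(c);b=c["pixels"]
hsv=cv2.cvtColor(b,cv2.COLOR_BGR2HSV);H,S,V=cv2.split(hsv)
def comps(name,m,z0=0.004):
    n,l,s,ce=cv2.connectedComponentsWithStats(m.astype(np.uint8))
    for i in range(1,n):
        if s[i,4]>25:
            q=P[l==i];print(name,s[i],q.mean(0).round(4),"zmed/max",np.median(q[:,2]).round(4),q[:,2].max().round(3),cv2.minAreaRect((q[:,:2]*1000).astype(np.float32)))
comps("red",((H<8)|(H>172))&(S>140)&(V>60))
comps("orange",(H>8)&(H<22)&(S>110)&(V>60)&(P[...,2]<.15))
comps("blue",(H>100)&(H<125)&(S>130)&(P[...,2]<.12)&(P[...,2]>-.01))
print("table z",np.median(P[200:240,80:180,2]))
for r in (180,):print([tuple(P[r,u].round(3)) for u in (319,338,328)])
print(np.round(P[175:226:3,222:280:4,2]*1000).astype(int))
E
python3 - <<'E'
import cv2
a=cv2.imread('pics/top0.png')[160:250,210:400]
cv2.imwrite('pics/crop1.png',cv2.resize(a,None,fx=4.2,fy=4.2,interpolation=cv2.INTER_CUBIC))
E
```

```text
red [453 188  18  14  92] [ 0.5575 -0.5427  0.0329] zmed/max 0.0326 0.042 ((553.2013549804688, -549.20654296875), (63.3762321472168, 24.854694366455078), 57.28803634643555)
red [359 213  18   8  89] [ 0.464  -0.2209  0.0665] zmed/max 0.0496 1.588 ((334.14105224609375, -134.8660888671875), (41.89689636230469, 367.9717102050781), 56.53203582763672)
orange [312 172  33  16 453] [ 0.5975 -0.0882  0.024 ] zmed/max 0.0186 0.09 ((599.075927734375, -90.23924255371094), (56.00630569458008, 111.53929138183594), 1.0747326612472534)
orange [617 260  23  50 905] [ 0.299  -1.3991 -0.4373] zmed/max -0.4376 -0.225 ((305.544677734375, -1405.708984375), (223.75881958007812, 216.43519592285156), 1.5893913507461548)
blue [157 102  65  11 179] [0.8335 0.4034 0.0701] zmed/max 0.0705 0.079 ((833.8534545898438, 401.0139465332031), (16.397621154785156, 224.48265075683594), 6.797417163848877)
table z -0.00032984098457389255
[(np.float64(0.593), np.float64(-0.059), np.float64(0.031)), (np.float64(0.594), np.float64(-0.124), np.float64(0.036)), (np.float64(0.597), np.float64(-0.09), np.float64(0.022))]
[[  -1  
[... 652 characters left out ...]
2   89   94   86   91   85   74   76   38   39   16
    -1]
 [  -3   91   78   79   74   81   81   79   83   77   75   42   41   12
     2]
 [  -2   53   55   73   74   80   80   82   74   75   69   36   42   10
     2]
 [   3    4   12   12   34   37   42   43   37   37   37   35   33   17
    -3]
 [  -2    3   10    8   11   42   35   18    3   11   11   10   11   14
    -5]
 [   4   -2   18   14   11   29   13    6   19    9   12    9    9    9
     0]
 [   0   13   14   15   11   44   40   14    8   10   11    9   15   12
  1588]
 [  -6    6   12   15    7   17    8   15   12   11   10    9    4   10
    -2]
 [   2    5   -3    3    2  -10    4    0   -6    0    0    1   -2    0
     1]]
```

View pics/crop1.png

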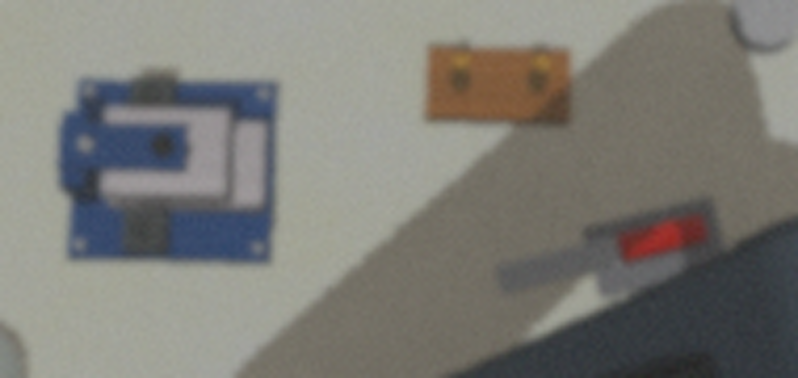

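The crop confirms the layout: the bosses sit above and below the box's upper half, and the ledge is on its right (-y) side. I'll move over the stand and box for wrist views.

```bash
cat >> h.py <<'E'
from scipy.spatial.transform import Rotation as R
def shift(xyz,yaw=None,grasp=True,o=None):
    """units for move: xyz = grasp point target (world) with tool straight down, tool x axis at angle yaw"""
    o=o or get_obs();r=R.from_quat(o["tool_rot"])
    x=r.as_matrix()[:,0];cy=np.arctan2(x[1],x[0])
    yaw=cy if yaw is None else yaw
    t=R.from_euler("z",yaw)*R.from_euler("x",np.pi)
    p=np.array(xyz,float)+np.array([0,0,.164 if grasp else 0])
    s=r.inv().apply(p-o["position"])/.04
    print("shift",s.round(3),"turn",(r.inv()*t).as_rotvec().round(4),"| pos",o["position"].round(4),"yaw",cy.round(4),"t",o["time"])
E
python3 - <<'E'
from h import *
c=camera("wrist");o=get_obs()
T=np.eye(4);T[:3,:3]=R.from_quat(o["tool_rot"]).as_matrix();T[:3,3]=o["position"]
print((np.linalg.inv(T)@np.linalg.inv(c["extrinsics"])).round(3));print(c["camera_matrix"])
shift([.52,-.03,.40],0,False)
E
```

```text
[[-0.     0.962  0.274  0.075]
 [ 1.     0.     0.    -0.   ]
 [ 0.     0.274 -0.962  0.019]
 [ 0.     0.     0.     1.   ]]
[[317.62445096   0.         324.05198118]
 [  0.         317.62445096 195.50779401]
 [  0.           0.           1.        ]]
shift [11.366 -9.268  0.118] turn [-1.700e-03  1.000e-04  4.518e-01] | pos [ 0.2728 -0.562   0.404 ] yaw 0.4518 t 0.15
```

Emit:
move_arm --commands '[[[11.4,-9.3,0.1,0,0,0.452],[11.4,-9.3,0.1,0,0,0.452],[11.4,-9.3,0.1,0,0,0.452],[11.4,-9.3,0.1,0,0,0.452],[11.4,-9.3,0.1,0,0,0.452],[11.4,-9.3,0.1,0,0,0.452],[11.4,-9.3,0.1,0,0,0.452],[11.4,-9.3,0.1,0,0,0.452],[11.4,-9.3,0.1,0,0,0.452],[11.4,-9.3,0.1,0,0,0.452],[11.4,-9.3,0.1,0,0,0.452],[11.4,-9.3,0.1,0,0,0.452]]]' --claw 0

```text
time: 1.65
position: [0.5204, -0.029, 0.4005]
tool_rot: [1.0, -0.0, -0.0, 0.0]
ft_force: [0.1, -0.7, 0.1]
grip_width: 0.0433
grip_force: 0.0
```

Run:
```python
from h import *
o=get_obs();print(o["position"],o["joint_velocities"].round(3))
c=camera("wrist");np.savez("w1.npz",**c);cv2.imwrite("pics/w1.png",c["pixels"])
cv2.imwrite("pics/w1v.png",cv2.resize(c["pixels"],(800,500)))
```

```text
[ 0.52039836 -0.02898473  0.40053543] [-0.02  -0.005  0.004  0.002  0.001  0.002]
```

View pics/w1v.png

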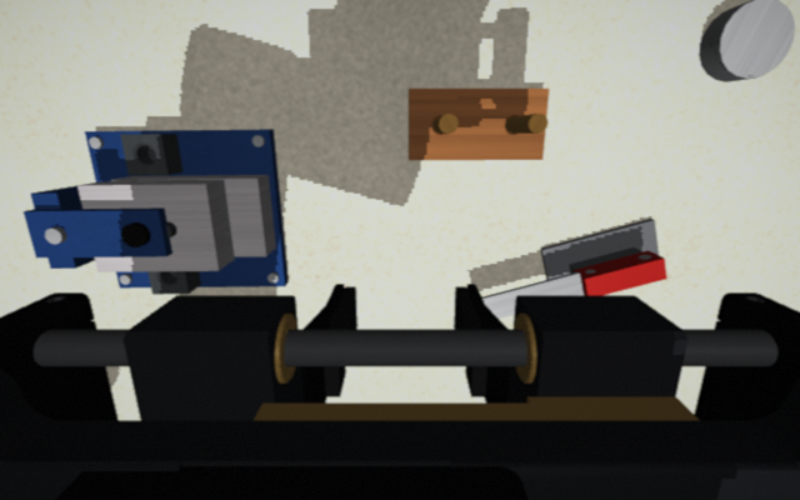

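The wrist view (×1.25) shows pin tops at about (447,122) and (537,123), the far bore at (147,153), the near bore at (170,281), the box edges, and the red handle at (625,275).

```bash
cat >> h.py <<'E'
def ray(c,uv,z):
    K=np.array(c["camera_matrix"]);T=np.linalg.inv(np.array(c["extrinsics"]))
    uv=np.atleast_2d(np.array(uv,float))
    d=np.c_[(uv[:,0]-K[0,2])/K[0,0],-(uv[:,1]-K[1,2])/K[1,1],-np.ones(len(uv))]@T[:3,:3].T
    return T[:3,3]+d*((z-T[2,3])/d[:,2])[:,None]
def comps(m,a0=20):
    n,l,s,ce=cv2.connectedComponentsWithStats(m.astype(np.uint8))
    return [(s[i],ce[i],l==i) for i in range(1,n) if s[i,4]>a0]
E
python3 - <<'E'
from h import *
c=dict(np.load("w1.npz"));P=world(c);b=c["pixels"];H,S,V=cv2.split(cv2.cvtColor(b,cv2.COLOR_BGR2HSV));Z=P[...,2]
print("table",np.median(Z[20:80,10:100]),"std",Z[20:60,10:80].std())
for s,ce,m in comps((Z>.075)&(Z<.095)&(V>0)&(np.arange(640)>300)&(np.arange(400)[:,None]<150),10):
    print("pintop",s,ce,P[m].mean(0).round(4),ray(c,ce,.084).round(4))
# stand
m=(H>5)&(H<20)&(S>100)&(np.arange(400)[:,None]<150);k=max(comps(m),key=lambda t:t[0][4]);
g=k[2]&(abs(Z-.018)<.008);ct=np.argwhere(g)[:,::-1];print("stand",cv2.minAreaRect((ray(c,ct,.018)[:,:2]*1000).astype(np.float32)))
# bosses: hole = dark
for (u0,v0,u1,v1) in((98,108,142,135),(120,215,155,235)):
    print(V[v0:v1:1,u0:u1:2])
E
```

```text
table 0.0012228968131730023 std 0.02587863692706377
pintop [351  91  16  16 207] [358.53140097  98.62801932] [ 0.6007 -0.0597  0.085 ] [[ 0.6007 -0.0598  0.084 ]]
pintop [420  91  19  16 247] [428.96356275  98.49392713] [ 0.6008 -0.1228  0.0843] [[ 0.6008 -0.1229  0.084 ]]
stand ((600.80859375, -91.69578552246094), (119.26434326171875, 58.759281158447266), 89.96487426757812)
[[ 70  68  69  70  69  70  69  69  66  68  68  67  66  66  61  37  23  20
   19  19  19  23]
 [ 65  63  65  65  66  66  65  64  66  67  67  67  68  63  46  32  20  19
   16  18  17  19]
 [ 67  65  64  66  67  66  64  65  67  69  67  67  67  64  41  33  20  19
   17  17  17  20]
 [ 69  66  67  67  66  66  65  65  67  68  68  67  68  64  39  35  21  18
   19  18  18  19]
 [ 69  65  66  67  66  67  65  64  68  67  68  68  68  64  42  37  24  18
   19  17  20  18]
 [ 71  66  66  66  67  66  64  64  66  68  68  67  68  66  51  35  23  18
   19  17  16  19]
 [ 75  67  65  66  65  66  64  59  60  64  67  67  68  67  55  34  25  20
   17  18  18  18]
 [ 78  65  64  65  67  65  59  53  54  55  62  67  68  67  55  36  28  
[... 2590 characters left out ...]
 35  37  35  20  16  19]
 [ 83  66  65  66  51  33  28  24  22  25  32  37  36  38  36  22  19  19]
 [ 87  66  66  66  55  36  34  31  30  32  36  37  36  37  36  22  19  18]
 [ 94  67  65  67  57  35  36  34  34  36  37  38  37  38  36  24  20  17]
 [111  71  65  67  56  36  37  35  37  37  37  38  36  37  36  26  20  16]
 [152  74  66  67  56  37  37  36  37  38  38  39  36  36  38  25  18  21]
 [182  77  67  67  59  38  37  35  38  38  38  37  37  36  36  28  20  38]
 [196  85  66  65  46  38  35  35  36  38  36  37  38  36  37  29  28  84]
 [203  94  64  64  39  35  34  33  34  35  35  37  36  35  36  29  62 120]
 [207 120  84  82  65  70  80  79  79  81  81  78  57  55  56  58  99 131]]
```

Run:
```python
from h import *
c=dict(np.load("w1.npz"));print(ray(c,[[117.5,123],[135,223]],.036).round(4))
shift([.47,.15,.36],0,False)
```

```text
[[0.577  0.1905 0.036 ]
 [0.4637 0.1906 0.036 ]]
shift [-1.263 -4.483  1.015] turn [ 0.0002  0.0008 -0.0013] | pos [ 0.5203 -0.0294  0.4006] yaw -0.0013 t 1.7
```

Emit:
move_arm --commands '[[[-1.26,-4.48,1.0,0,0,0],[-1.26,-4.48,1.0,0,0,0],[-1.26,-4.48,1.0,0,0,0],[-1.26,-4.48,1.0,0,0,0],[-1.26,-4.48,1.0,0,0,0],[-1.26,-4.48,1.0,0,0,0],[-1.26,-4.48,1.0,0,0,0]]]'

```text
time: 2.58
position: [0.4711, 0.1493, 0.3611]
tool_rot: [1.0, -0.001, 0.0, 0.0]
ft_force: [-0.4, -0.1, -0.2]
grip_width: 0.0433
grip_force: 0.0
```

Run:
```python
from h import *
c=camera("wrist");np.savez("w2.npz",**c);cv2.imwrite("pics/w2.png",c["pixels"])
cv2.imwrite("pics/w2v.png",cv2.resize(c["pixels"][:300],(800,375)));print(get_obs()["position"])
```

```text
[0.47095729 0.1494736  0.36100109]
```

View pics/w2v.png

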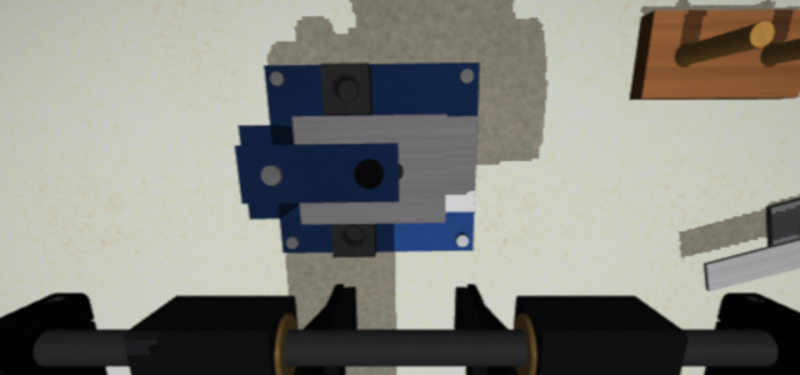

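Box seen clearly: bores at (347,90) and (354,235), the foot's four bolt heads, and the ledge at right (461,140).

Run:
```python
from h import *
c=dict(np.load("w2.npz"));b=c["pixels"];H,S,V=cv2.split(cv2.cvtColor(b,cv2.COLOR_BGR2HSV));P=world(c);Z=P[...,2]
print("table",np.median(Z[10:200,20:180]))
U,W=np.meshgrid(np.arange(640),np.arange(400))
# bolts (bright low-sat on blue)
bl=(W>50)&(W<200)&(U>212)&(U<382)
pts=[]
for cu,cv in((221,62),(373,61),(370,192),(233,194)):
    w=(abs(U-cu)<9)&(abs(W-cv)<9)&(S<110)&(V>60)
    k=comps(w,15)
    k=min(k,key=lambda t:np.hypot(*(t[1]-[cu,cv])));pts.append(k[1]);print("bolt",k[0],k[1].round(1),ray(c,k[1],.013).round(4))
for n,cu,cv in(("far",278,72),("near",283,187)):
    w=(abs(U-cu)<26)&(abs(W-cv)<26)&(S<90)&(V<75)
    print(n);
    for s,ce,m in comps(w,60): 
        g=m&(abs(Z-.036)<.006);print("boss",s,P[g].mean(0).round(4),cv2.minAreaRect((ray(c,np.argwhere(g)[:,::-1],.036)[:,:2]*1000).astype(np.float32)))
    print(V[cv-13:cv+14,cu-16:cu+17:1][::2])
```

```text
table 0.0012423784838082041
bolt [215  57  12  12 114] [220.7  62.4] [[0.5864 0.2486 0.013 ]]
bolt [368  55  12  12 114] [373.2  60.4] [[0.5877 0.1019 0.013 ]]
bolt [365 187  10  11  93] [369.5 192. ] [[0.4564 0.1008 0.013 ]]
bolt [228 189  11  11  87] [233.3 193.9] [[0.4549 0.2473 0.013 ]]
far
boss [ 256   51   42   42 1600] [0.5764 0.1918 0.0369] ((575.9100341796875, 191.7760467529297), (34.718711853027344, 33.7701530456543), 89.81317138671875)
[[37 37 36 37 38 37 38 38 37 37 34 32 29 29 29 30 31 35 36 39 38 39 38 39
  40 39 38 38 38 39 38 38 33]
 [39 37 37 37 39 38 36 33 30 28 26 24 23 23 23 23 23 24 25 26 32 36 37 39
  40 39 38 37 38 39 38 39 32]
 [36 36 38 37 36 36 29 27 24 23 17 16 15 15 16 17 20 19 20 21 23 25 30 35
  41 39 39 37 38 38 39 38 33]
 [37 38 38 36 33 29 27 22 19 15 16 20 25 32 36 37 37 37 39 36 32 30 27 29
  36 39 38 37 40 39 37 37 34]
 [36 37 37 35 32 29 25 19 16 20 28 36 38 39 38 37 38 38 37 38 39 37 34 27
  30 36 39 36 38 40 39 40 36]
 [36 37 36 34 31 29 24 17 20 28 36 40 40 39 39 37 38 37 37 38 39 38 36 31
  29 34 37 38 37 36 39 38 35]
 [36 37 38 35 31 28 22 18
[... 2179 characters left out ...]
6  36  35  31]
 [ 37  36  36  35  36  36  33  33  31  24  22  21  21  22  25  26  28  28
   28  27  26  22  22  27  31  35  36  36  36  36  37  37  31]
 [ 37  36  37  36  36  35  35  34  33  30  25  22  21  20  20  20  20  20
   19  19  21  24  28  31  35  37  36  36  36  37  37  37  30]
 [ 38  38  35  36  36  37  36  36  36  34  35  31  31  30  29  26  25  28
   28  32  33  32  35  35  38  36  36  36  36  37  37  36  30]
 [ 38  37  34  36  35  36  36  37  35  36  34  36  36  36  33  33  33  36
   34  36  37  35  35  35  38  37  37  36  36  37  36  37  32]
 [ 38  37  36  34  35  34  36  36  35  36  36  35  36  34  35  35  36  37
   36  37  36  37  37  37  37  36  36  36  35  36  35  35  30]]
```

Run:
```python
from h import *
c=dict(np.load("w2.npz"));print(ray(c,[[283.3,188],[278,72]],.036).round(4))
shift([.6007,-.0598,.12],0)
```

```text
[[0.4672 0.1901 0.036 ]
 [0.5753 0.1908 0.036 ]]
shift [3.256 5.223 1.928] turn [ 0.     -0.0007 -0.0026] | pos [0.471  0.1495 0.361 ] yaw -0.0026 t 2.625
```

Emit:
move_arm --commands '[[[3.256,5.223,1.0,0,0,0],[3.256,5.223,1.0,0,0,0],[3.256,5.223,1.0,0,0,0],[3.256,5.223,1.0,0,0,0],[3.256,5.223,1.93,0,0,0],[3.256,5.223,1.93,0,0,0],[3.256,5.223,1.93,0,0,0]]]'

```text
time: 3.5
position: [0.6004, -0.0581, 0.2842]
tool_rot: [1.0, -0.0, 0.0, -0.0]
ft_force: [0.3, 0.4, -0.1]
grip_width: 0.0436
grip_force: 0.0
```

Run:
```python
from h import *
c=camera("wrist");np.savez("w3.npz",**c);cv2.imwrite("pics/w3.png",c["pixels"])
P=world(c);Z=P[...,2];b=c["pixels"];H,S,V=cv2.split(cv2.cvtColor(b,cv2.COLOR_BGR2HSV))
for s,ce,m in comps((abs(Z-.085)<.007)&(S>60)&(V>30),60): print(s,ce.round(1),P[m].mean(0).round(4),ray(c,ce,.084).round(4))
shift([.6007,-.0598,.07],0)
cv2.imwrite("pics/w3v.png",b)
```

```text
[316 218  23  25 453] [327.2 230.2] [ 0.602  -0.0597  0.0845] [[ 0.6017 -0.0597  0.084 ]]
[418 218  26  18 371] [430.1 227.7] [ 0.6035 -0.1226  0.0842] [[ 0.6034 -0.1227  0.084 ]]
shift [-1.000e-03  4.800e-02  1.269e+00] turn [ 0.0004 -0.0015  0.0004] | pos [ 0.6007 -0.0579  0.2848] yaw 0.0004 t 3.55
```

View pics/w3v.png

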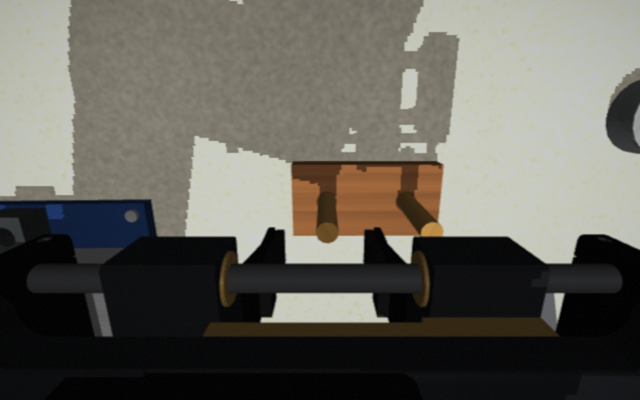

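The pin top at (327,230) sits between the fingers. Next: descend and grip.

Emit:
move_arm --commands '[[[0.02,0.048,0.5,0,0,0],[0.02,0.048,1.27,0,0,0],[0.02,0.048,1.27,0,0,0],[0.02,0.048,1.27,0,0,0]]]'

```text
time: 4.05
position: [0.6019, -0.0598, 0.2344]
tool_rot: [1.0, 0.0, 0.001, 0.0]
ft_force: [0.2, -0.3, 0.8]
grip_width: 0.0437
grip_force: 0.0
```

Emit:
move_arm --commands '[[[0,0,0,0,0,0],[0,0,0,0,0,0],[0,0,0,0,0,0],[0,0,0,0,0,0]]]' --claw 1 --squeeze 15

```text
time: 4.55
position: [0.6014, -0.0602, 0.233]
tool_rot: [1.0, -0.0, 0.0, 0.0]
ft_force: [-0.4, -1.2, 1.6]
grip_width: 0.0134
grip_force: 15.0
```

Run:
```python
from h import *
o=get_obs();print(o["grip_width"],o["grip_force"],o["ft_force"]); shift([.601,-.06,.17],0)
```

```text
0.013408564000029257 14.992109367158264 [-0.39696837 -1.23646835  1.62879293]
shift [-0.009 -0.004 -2.526] turn [ 0.     -0.0003 -0.0003] | pos [ 0.6014 -0.0602  0.233 ] yaw -0.0003 t 4.55
```

Emit:
move_arm --commands '[[[0,0,-1.2,0,0,0],[0,0,-2.8,0,0,0],[0,0,-2.8,0,0,0],[0,0,-2.8,0,0,0]]]' --squeeze 25

```text
time: 5.05
position: [0.6009, -0.06, 0.3446]
tool_rot: [1.0, -0.0, -0.0, -0.0]
ft_force: [-0.4, 0.1, -0.5]
grip_width: 0.013
grip_force: 25.0
```

Run:
```python
from h import *
o=get_obs();print(o["grip_width"],o["grip_force"],o["ft_force"]); shift([.5757,.1915,.18],0);shift([.5757,.1915,.115],0)
```

```text
0.013021874869540932 25.000210809521377 [-0.44086001  0.07655197 -0.52170889]
shift [-0.63  -6.289  0.016] turn [-0.0002  0.0007 -0.0002] | pos [ 0.6009 -0.06    0.3446] yaw -0.0002 t 5.05
shift [-0.629 -6.288  1.641] turn [-0.0002  0.0007 -0.0002] | pos [ 0.6009 -0.06    0.3446] yaw -0.0002 t 5.05
```

Emit:
move_arm --commands '[[[-0.63,-6.29,0,0,0,0],[-0.63,-6.29,0,0,0,0],[-0.63,-6.29,0,0,0,0],[-0.63,-6.29,0,0,0,0],[-0.63,-6.29,0,0,0,0],[-0.63,-6.29,1.55,0,0,0],[-0.63,-6.29,1.55,0,0,0],[-0.63,-6.29,1.55,0,0,0],[-0.63,-6.29,1.55,0,0,0]]]'

```text
time: 6.18
position: [0.5772, 0.1909, 0.2851]
tool_rot: [1.0, -0.001, 0.002, -0.0]
ft_force: [0.3, -0.9, -0.3]
grip_width: 0.0131
grip_force: 25.0
```

Run:
```python
from h import *
c=camera("wrist");np.savez("w4.npz",**c);b=c["pixels"]
cv2.imwrite("pics/w4v.png",cv2.resize(b[120:320,220:430],None,fx=2.8,fy=2.8));shift([.5757,.1915,.115],0)
s=camera("scene");np.savez("s4.npz",**s)
```

```text
shift [-0.036 -0.012  0.154] turn [-0.0006 -0.0045 -0.001 ] | pos [0.5771 0.191  0.2852] yaw -0.001 t 6.225
```

View pics/w4v.png

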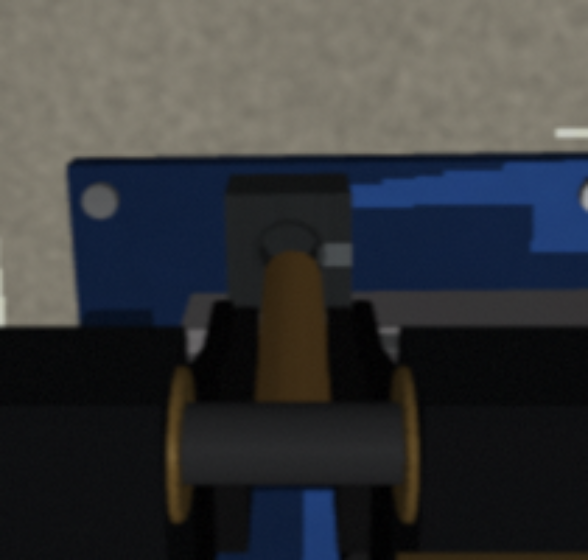

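Run:
```python
from h import *
c=dict(np.load("w4.npz"));b=c["pixels"];H,S,V=cv2.split(cv2.cvtColor(b,cv2.COLOR_BGR2HSV));P=world(c)
U,W=np.meshgrid(np.arange(640),np.arange(400))
pin=(H>5)&(H<25)&(S>90)&(V>40)&(W<262)&(abs(U-324)<25)
k=max(comps(pin),key=lambda t:t[0][4]);s=k[0];print("pin",s)
for v in range(s[1],s[1]+40,5):
    us=np.where(k[2][v])[0];print(v,us.min(),us.max(),(us.min()+us.max())/2,np.median(P[v,us],0).round(4))
tipv=s[1];print("foot front edge",ray(c,[[324.5,tipv]],.0605).round(4))
print(V[190:225:2,306:344:1])
```

```text
pin [ 312  209   26   53 1148]
209 323 323 323.0 [0.5858 0.192  0.0626]
214 316 332 324.0 [0.5847 0.1913 0.07  ]
219 315 334 324.5 [0.5843 0.191  0.0785]
224 314 334 324.0 [0.5843 0.1913 0.0871]
229 314 335 324.5 [0.5841 0.191  0.0947]
234 313 335 324.0 [0.5839 0.1913 0.1018]
239 313 335 324.0 [0.5837 0.1913 0.1082]
244 313 336 324.5 [0.5835 0.1911 0.1143]
foot front edge [[0.5851 0.191  0.0605]]
[[32 34 33 34 33 35 35 32 33 34 34 35 34 35 33 34 34 35 35 35 37 34 38 36
  35 36 35 33 34 36 37 35 36 34 35 35 34 32]
 [34 34 37 34 34 36 37 36 35 35 36 35 34 34 34 35 34 36 36 35 38 36 36 38
  36 36 34 34 36 37 35 36 34 34 34 34 35 34]
 [34 34 35 34 36 35 35 34 35 36 34 35 35 35 35 33 35 33 35 35 36 34 36 35
  37 35 36 36 34 38 36 35 34 34 35 34 34 34]
 [35 34 35 34 34 34 35 36 34 36 36 37 35 35 34 33 35 34 35 36 37 37 33 36
  37 36 34 35 36 37 35 35 34 35 36 35 36 34]
 [35 35 34 35 34 35 35 36 35 36 35 36 34 31 30 28 27 29 30 31 31 33 36 35
  36 36 35 35 36 36 37 35 33 35 36 33 34 35]
 [35 36 35 35 34 35 35 35 33 34 31 28 28 29 29 31 30 31 30 29 27 26 27 28
  30 33 34 35 36 35 36 35 34 34
[... 742 characters left out ...]
32 33 31 29 24 32 43 50 50 52 53 54 55 60 60 60 62 61 61 62
  63 60 55 41 39 57 70 74 73 74 74 74 75 72]
 [34 34 35 33 33 33 33 32 37 46 48 52 50 52 54 56 57 58 60 61 62 61 61 62
  61 62 61 52 40 34 35 34 34 33 34 34 35 33]
 [34 34 33 34 34 35 34 33 38 46 48 48 51 52 54 56 56 58 59 60 62 60 61 62
  60 62 61 59 50 39 36 34 34 34 36 36 34 35]
 [34 33 34 35 35 34 35 35 41 47 48 49 50 52 52 56 58 59 60 60 62 61 62 62
  62 62 61 59 52 40 34 34 33 35 34 34 34 35]
 [34 33 35 34 32 34 34 35 42 47 49 50 52 52 53 57 57 58 61 61 61 61 63 63
  62 61 62 59 53 41 35 33 34 34 34 34 35 33]
 [33 33 35 34 34 34 34 34 42 49 48 50 49 53 54 56 58 59 59 61 59 62 62 62
  62 62 62 60 55 43 34 33 33 36 36 35 35 35]]
```

Run:
```python
from h import *
c=dict(np.load("w4.npz"));print(ray(c,[[322.3,206],[310,207],[334.5,207],[322,197.7]],.036).round(4))
b=c["pixels"];H,S,V=cv2.split(cv2.cvtColor(b,cv2.COLOR_BGR2HSV));P=world(c)
U,W=np.meshgrid(np.arange(640),np.arange(400))
g=(abs(P[...,2]-.0365)<.005)&(abs(U-322)<30)&(W>175)&(W<232)&(S<110)
for k in comps(g,100):
    q=P[k[2]];print(k[0],q.min(0).round(4),q.max(0).round(4),np.percentile(q[:,:2],[2,98],axis=0).round(4))
```

```text
[[0.5795 0.1927 0.036 ]
 [0.5787 0.202  0.036 ]
 [0.5787 0.1834 0.036 ]
 [0.586  0.1929 0.036 ]]
[ 301  187   45   45 1304] [0.5595 0.1752 0.0315] [0.5937 0.209  0.0392] [[0.5618 0.1761]
 [0.5934 0.2085]]
```

Emit:
move_arm --commands '[[[-0.02,-0.027,0.2,0,0,0],[-0.02,-0.027,0.4,0,0,0],[-0.02,-0.027,0.5,0,0,0],[-0.02,-0.027,0.6,0,0,0],[-0.02,-0.027,0.7,0,0,0],[-0.02,-0.027,0.8,0,0,0],[-0.02,-0.027,0.8,0,0,0]]]'

```text
time: 7.15
position: [0.5753, 0.1925, 0.2503]
tool_rot: [1.0, -0.0, -0.0, 0.0]
ft_force: [-0.6, 0.4, -0.9]
grip_width: 0.0133
grip_force: 25.0
```

Emit:
move_arm --commands '[[[0,0,0.08,0,0,0],[0,0,0.14,0,0,0],[0,0,0.2,0,0,0],[0,0,0.2,0,0,0]]]'

```text
time: 7.65
position: [0.5755, 0.1925, 0.243]
tool_rot: [1.0, -0.0, 0.0, -0.0]
ft_force: [-0.9, -1.1, 1.2]
grip_width: 0.0133
grip_force: 25.0
```

Release gently (half open), then check.

Emit:
move_arm --commands '[[[0,0,0,0,0,0],[0,0,0,0,0,0],[0,0,0,0,0,0],[0,0,-1.0,0,0,0],[0,0,-2.0,0,0,0],[0,0,-2.0,0,0,0],[0,0,-2.0,0,0,0]]]' --claw 0

```text
time: 8.52
position: [0.575, 0.1925, 0.3224]
tool_rot: [1.0, -0.0, -0.0, 0.0]
ft_force: [-0.5, 0.2, -0.4]
grip_width: 0.0434
grip_force: 0.0
```

Run:
```python
from h import *
c=camera("wrist");np.savez("w5.npz",**c);cv2.imwrite("pics/w5.png",c["pixels"])
P=world(c);Z=P[...,2];b=c["pixels"];H,S,V=cv2.split(cv2.cvtColor(b,cv2.COLOR_BGR2HSV))
for s,ce,m in comps((Z>.07)&(Z<.13)&(S>60)&(V>30)&(H<30)&(H>5),60): print(s,ce.round(1),P[m].mean(0).round(4),np.percentile(Z[m],[5,50,95]))
shift([.6012,-.1229,.12],0)
```

```text
[315 197  20  29 470] [324.3 211.1] [0.5778 0.1925 0.0906] [0.07338114 0.09474636 0.0960855 ]
shift [0.664 7.883 0.944] turn [ 0.0003  0.0024 -0.0002] | pos [0.5748 0.1924 0.3217] yaw -0.0002 t 8.575
```

The pin top is at z≈0.0947, so the first pin is home. Next, the second pin.

Emit:
move_arm --commands '[[[0.664,7.885,0,0,0,0],[0.664,7.885,0,0,0,0],[0.664,7.885,0,0,0,0],[0.664,7.885,0,0,0,0],[0.664,7.885,0,0,0,0],[0.664,7.885,0.5,0,0,0],[0.664,7.885,0.94,0,0,0],[0.664,7.885,0.94,0,0,0],[0.664,7.885,0.94,0,0,0]]]'

```text
time: 9.7
position: [0.602, -0.1217, 0.2849]
tool_rot: [1.0, 0.001, -0.0, -0.0]
ft_force: [0.8, 0.4, -0.6]
grip_width: 0.0437
grip_force: 0.0
```

Run:
```python
from h import *
c=camera("wrist");P=world(c);Z=P[...,2];b=c["pixels"];H,S,V=cv2.split(cv2.cvtColor(b,cv2.COLOR_BGR2HSV))
for s,ce,m in comps((abs(Z-.085)<.007)&(S>60)&(V>30),60): print(s,ce.round(1),P[m].mean(0).round(4),ray(c,ce,.084).round(4))
shift([.6015,-.1229,.07],0)
```

```text
[317 220  23  25 446] [327.9 231.9] [ 0.602  -0.1237  0.0846] [[ 0.6017 -0.1237  0.084 ]]
shift [-0.017  0.027  1.285] turn [ 0.0001 -0.0004  0.0015] | pos [ 0.6022 -0.1218  0.2854] yaw 0.0015 t 9.75
```

Emit:
move_arm --commands '[[[-0.015,0.045,0.5,0,0,0],[-0.015,0.045,1.28,0,0,0],[-0.015,0.045,1.28,0,0,0],[-0.015,0.045,1.28,0,0,0]]]'

```text
time: 10.25
position: [0.6019, -0.1244, 0.2351]
tool_rot: [1.0, 0.0, 0.001, 0.0]
ft_force: [0.4, -0.7, 0.7]
grip_width: 0.0433
grip_force: 0.0
```

Emit:
move_arm --commands '[[[0,0,0,0,0,0],[0,0,0,0,0,0],[0,0,0,0,0,0],[0,0,0,0,0,0]]]' --claw 1

```text
time: 10.75
position: [0.6013, -0.1247, 0.2342]
tool_rot: [1.0, -0.0, 0.0, 0.0]
ft_force: [0.0, 0.0, 1.7]
grip_width: 0.0135
grip_force: 25.0
```

Emit:
move_arm --commands '[[[0,0,-1.2,0,0,0],[0,0,-2.8,0,0,0],[0,0,-2.8,0,0,0],[0,0,-2.8,0,0,0]]]'

```text
time: 11.25
position: [0.6008, -0.1245, 0.3458]
tool_rot: [1.0, -0.0, -0.0, -0.0]
ft_force: [0.5, 0.2, -1.5]
grip_width: 0.0128
grip_force: 25.0
```

Run:
```python
from h import *
o=get_obs();print(o["grip_width"],o["grip_force"],o["ft_force"]); shift([.466,.1915,.2],0);shift([.466,.1915,.121],0)
```

```text
0.012849034198889437 24.99700234271586 [ 0.49440496  0.16275811 -1.54788382]
shift [-3.373 -7.9   -0.451] turn [-0.0003  0.0007 -0.0002] | pos [ 0.6008 -0.1245  0.3458] yaw -0.0002 t 11.25
shift [-3.371 -7.899  1.524] turn [-0.0003  0.0007 -0.0002] | pos [ 0.6008 -0.1245  0.3458] yaw -0.0002 t 11.25
```

Emit:
move_arm --commands '[[[-3.37,-7.9,-0.45,0,0,0],[-3.37,-7.9,-0.45,0,0,0],[-3.37,-7.9,-0.45,0,0,0],[-3.37,-7.9,-0.45,0,0,0],[-3.37,-7.9,-0.45,0,0,0],[-3.37,-7.9,-0.45,0,0,0],[-3.37,-7.9,0.5,0,0,0],[-3.37,-7.9,1.5,0,0,0],[-3.37,-7.9,1.5,0,0,0],[-3.37,-7.9,1.5,0,0,0]]]'

```text
time: 12.5
position: [0.4667, 0.1912, 0.2858]
tool_rot: [1.0, -0.0, -0.001, 0.0]
ft_force: [0.9, 0.2, -1.2]
grip_width: 0.013
grip_force: 25.0
```

Run:
```python
from h import *
c=camera("wrist");np.savez("w6.npz",**c);b=c["pixels"];H,S,V=cv2.split(cv2.cvtColor(b,cv2.COLOR_BGR2HSV));P=world(c)
cv2.imwrite("pics/w6.png",b)
U,W=np.meshgrid(np.arange(640),np.arange(400))
pin=(H>5)&(H<25)&(S>90)&(V>40)&(W<262)&(W>175)&(abs(U-324)<25)
for k in comps(pin):
  s=k[0];print("pin",s)
  for v in range(s[1]+3,s[1]+s[3],8):
    us=np.where(k[2][v])[0];print(v,us.min(),us.max(),np.median(P[v,us],0).round(4))
g=(abs(P[...,2]-.0365)<.005)&(abs(U-322)<32)&(W>175)&(W<240)&(S<110)
for k in comps(g,60):
    q=P[k[2]];print(k[0],np.percentile(q[:,:2],[1,99],axis=0).round(4))
shift([.4655,.1915,.121],0)
```

```text
pin [ 311  209   27   53 1176]
212 316 332 [0.4735 0.1915 0.068 ]
220 314 334 [0.4729 0.1915 0.0817]
228 314 334 [0.4727 0.1915 0.0942]
236 313 336 [0.4723 0.1913 0.1051]
244 313 336 [0.4721 0.1913 0.1151]
252 312 336 [0.4719 0.1915 0.1241]
260 312 337 [0.4719 0.1913 0.1324]
[303 198  18  31 372] [[0.4498 0.1966]
 [0.4739 0.2077]]
[331 198  17  31 388] [[0.4498 0.1745]
 [0.4741 0.1847]]
shift [-0.038 -0.006  0.037] turn [-0.0002 -0.0009 -0.0005] | pos [0.467  0.1913 0.2865] yaw -0.0005 t 12.55
```

Emit:
move_arm --commands '[[[-0.02,0,0.2,0,0,0],[-0.02,0,0.4,0,0,0],[-0.02,0,0.5,0,0,0],[-0.02,0,0.6,0,0,0],[-0.02,0,0.7,0,0,0],[-0.02,0,0.8,0,0,0],[-0.02,0,0.8,0,0,0]]]'

```text
time: 13.42
position: [0.4657, 0.1913, 0.2536]
tool_rot: [1.0, -0.0, -0.0, 0.0]
ft_force: [-1.0, 0.9, -0.1]
grip_width: 0.0128
grip_force: 25.0
```

Emit:
move_arm --commands '[[[0,0,0.08,0,0,0],[0,0,0.16,0,0,0],[0,0,0.24,0,0,0],[0,0,0.26,0,0,0],[0,0,0.26,0,0,0]]]'

```text
time: 14.05
position: [0.4659, 0.1914, 0.2442]
tool_rot: [1.0, -0.0, 0.0, -0.0]
ft_force: [-0.3, -0.3, 4.9]
grip_width: 0.0133
grip_force: 25.0
```

Emit:
move_arm --commands '[[[0,0,0,0,0,0],[0,0,0,0,0,0],[0,0,0,0,0,0],[0,0,-1.0,0,0,0],[0,0,-2.0,0,0,0],[0,0,-2.0,0,0,0],[0,0,-2.0,0,0,0]]]' --claw 0

```text
time: 14.92
position: [0.4653, 0.1913, 0.3231]
tool_rot: [1.0, -0.0, -0.0, 0.0]
ft_force: [-0.2, -0.1, -0.5]
grip_width: 0.0436
grip_force: 0.0
```

Run:
```python
from h import *
c=camera("wrist");np.savez("w7.npz",**c);cv2.imwrite("pics/w7.png",c["pixels"])
P=world(c);Z=P[...,2];b=c["pixels"];H,S,V=cv2.split(cv2.cvtColor(b,cv2.COLOR_BGR2HSV))
for s,ce,m in comps((Z>.07)&(Z<.13)&(S>60)&(V>30)&(H<30)&(H>5),60): print(s,ce.round(1),P[m].mean(0).round(4),np.percentile(Z[m],[5,50,95]))
c=dict(np.load("w1.npz"));P=world(c);b=c["pixels"];H,S,V=cv2.split(cv2.cvtColor(b,cv2.COLOR_BGR2HSV))
k=max(comps(((H<8)|(H>172))&(S>140)&(V>60)),key=lambda t:t[0][4]);print(k[0],np.median(P[k[2]],0))
shift([.38,-.17,.40],1.5708,False)
```

```text
[311  31  23  30 548] [322.2  45.4] [0.5751 0.1926 0.0931] [0.0780503  0.09505199 0.09645251]
[315 196  19  29 467] [324.1 210.2] [0.4686 0.1915 0.0906] [0.07376584 0.09478292 0.096079  ]
[ 466  206   67   31 1111] [ 0.47046867 -0.22345777  0.05125604]
shift [-2.133  9.032 -1.927] turn [-1.500e-03  2.100e-03 -1.571e+00] | pos [0.4652 0.1912 0.3226] yaw -0.0002 t 14.975
```

Both pin tops are at about z=0.095, so both are home. Now a look at the feeler with the tool turned along it.

Run:
```python
from h import *
shift([.488,-.30,.36],1.80,False)
```

```text
shift [ 0.57  12.281 -0.931] turn [-1.8000e-03  1.9000e-03 -1.8002e+00] | pos [0.4652 0.1912 0.3226] yaw -0.0002 t 14.975
```

Emit:
move_arm --commands '[[[0.57,1.5,-0.93,0,0,0],[0.57,12.28,-0.93,0,0,-1.8],[0.57,12.28,-0.93,0,0,-1.8],[0.57,12.28,-0.93,0,0,-1.8],[0.57,12.28,-0.93,0,0,-1.8],[0.57,12.28,-0.93,0,0,-1.8],[0.57,12.28,-0.93,0,0,-1.8],[0.57,12.28,-0.93,0,0,-1.8],[0.57,12.28,-0.93,0,0,-1.8],[0.57,12.28,-0.93,0,0,-1.8],[0.57,12.28,-0.93,0,0,-1.8],[0.57,12.28,-0.93,0,0,-1.8]]]'

```text
time: 16.48
position: [0.488, -0.3, 0.3586]
tool_rot: [0.621, 0.784, 0.0, -0.002]
ft_force: [-0.7, 0.1, -0.6]
grip_width: 0.0439
grip_force: 0.0
```

Emit:
move_arm --commands '[[[0,0,0,0,0,0],[0,0,0,0,0,0],[0,0,0,0,0,0]]]'

```text
time: 16.85
position: [0.4885, -0.2998, 0.3604]
tool_rot: [0.622, 0.783, 0.0, -0.0]
ft_force: [0.4, 0.1, 0.5]
grip_width: 0.0434
grip_force: 0.0
```

Run:
```python
from h import *
c=camera("wrist");np.savez("w8.npz",**c);b=c["pixels"];cv2.imwrite("pics/w8.png",b)
P=world(c);Z=P[...,2];H,S,V=cv2.split(cv2.cvtColor(b,cv2.COLOR_BGR2HSV))
print("table",np.median(Z[Z>-.02][Z[Z>-.02]<.01]))
for s,ce,m in comps(((H<8)|(H>172))&(S>140)&(V>60),100):
    print(s,ce,np.percentile(Z[m],[5,50,95]).round(4))
    g=m&(abs(Z-.051)<.006)
    pr=ray(c,np.argwhere(g)[:,::-1],.0505)[:,:2];print(cv2.minAreaRect((pr*1000).astype(np.float32)))
U,W=np.meshgrid(np.arange(640),np.arange(400))
for s,ce,m in comps((abs(Z-.041)<.006)&(S<70)&(V>90)&(W<250),100):
    pr=ray(c,np.argwhere(m)[:,::-1],.040)[:,:2];print("blade",s,ce,cv2.minAreaRect((pr*1000).astype(np.float32)))
shift([.468,-.22,.1],1.8)
```

```text
table 0.0013811114212466113
[ 309   60   27   83 1882] [322.75079702 100.77895855] [0.05   0.0513 0.0525]
((469.8970642089844, -224.51075744628906), (19.917240142822266, 69.70355987548828), 16.113632202148438)
blade [ 304    0   31   63 1672] [319.18720096  29.22129187] ((453.5106506347656, -167.48025512695312), (24.094507217407227, 48.45065689086914), 16.1019229888916)
shift [ 2.057 -0.046  2.414] turn [-0.0002 -0.0003 -0.0004] | pos [ 0.4885 -0.2998  0.3605] yaw 1.7996 t 16.9
```

View pics/w8.png

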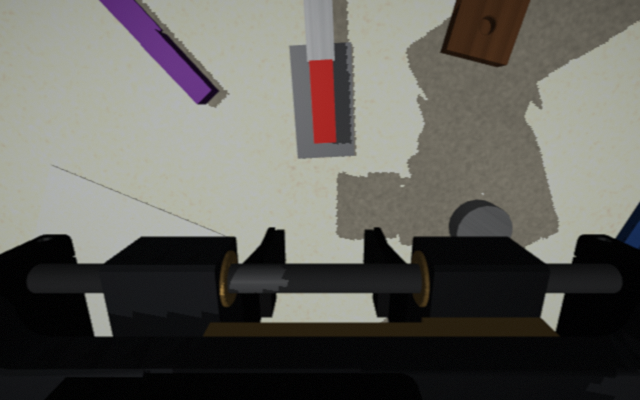

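The view shows the red handle at (323,101) lying along the view, with the blade running up from it and clear space on both sides.

Run:
```python
from h import *
shift([.4677,-.2168,.10],1.852);shift([.4677,-.2168,.04],1.852)
```

```text
shift [ 2.137 -0.035  2.414] turn [-0.0002 -0.0003 -0.0524] | pos [ 0.4885 -0.2998  0.3605] yaw 1.7996 t 16.9
shift [ 2.136 -0.035  3.914] turn [-0.0002 -0.0003 -0.0524] | pos [ 0.4885 -0.2998  0.3605] yaw 1.7996 t 16.9
```

Emit:
move_arm --commands '[[[2.14,-0.035,1.0,0,0,-0.052],[2.14,-0.035,2.4,0,0,-0.052],[2.14,-0.035,2.4,0,0,-0.052],[2.14,-0.035,2.4,0,0,-0.052],[2.14,-0.035,3.2,0,0,-0.052],[2.14,-0.035,3.9,0,0,-0.052],[2.14,-0.035,3.9,0,0,-0.052],[2.14,-0.035,3.9,0,0,-0.052]]]'

```text
time: 17.9
position: [0.4687, -0.2181, 0.2063]
tool_rot: [0.601, 0.799, -0.0, 0.002]
ft_force: [0.6, 0.6, 0.9]
grip_width: 0.0438
grip_force: 0.0
```

Emit:
move_arm --commands '[[[0,0,0,0,0,0],[0,0,0,0,0,0],[0,0,0,0,0,0],[0,0,0,0,0,0],[0,0,0,0,0,0]]]' --claw 1 --squeeze 40

```text
time: 18.52
position: [0.4678, -0.2168, 0.2052]
tool_rot: [0.601, 0.799, -0.0, 0.0]
ft_force: [-1.3, 0.0, 5.7]
grip_width: 0.0196
grip_force: 40.0
```

Run:
```python
from h import *
o=get_obs();print(o["grip_width"],o["grip_force"],o["ft_force"],o["position"])
shift([.4677,-.2168,.09],1.852)
```

```text
0.019557430206908342 39.99817840754986 [-1.25514666  0.03179975  5.7310726 ] [ 0.46777147 -0.21684376  0.20521018]
shift [ 1.00e-03 -1.00e-03 -1.22e+00] turn [ 0.0004  0.0005 -0.0001] | pos [ 0.4678 -0.2168  0.2052] yaw 1.8519 t 18.525
```

Emit:
move_arm --commands '[[[0,0,-0.5,0,0,0],[0,0,-1.6,0,0,0],[0,0,-1.6,0,0,0],[0,0,-1.6,0,0,0]]]'

```text
time: 19.02
position: [0.4673, -0.2165, 0.2682]
tool_rot: [0.601, 0.799, 0.0, -0.001]
ft_force: [-0.4, -0.7, -1.4]
grip_width: 0.0196
grip_force: 40.0
```

Run:
```python
from h import *
c=dict(np.load("w2.npz"));P=world(c);Z=P[...,2]
print(P[[100,108,116,125,140,150,165,172],:][:,[340,350,354,358,362,370,378,381,384]][...,1:].round(3).tolist()[3])
for v in range(100,176,8):
    u=np.arange(330,400);up=u[(Z[v,u]>.068)&(Z[v,u]<.1)];lo=u[(Z[v,u]>.032)&(Z[v,u]<.05)]
    if len(up) and len(lo): print(v,ray(c,[[up.max()+.5,v]],.076)[0,:2].round(4),ray(c,[[lo.max()+.5,v]],.04)[0,:2].round(4))
o=get_obs();print(o["ft_force"],o["grip_width"],o["grip_force"],o["position"])
c=camera("wrist");np.savez("w9.npz",**c);cv2.imwrite("pics/w9.png",c["pixels"]);P=world(c);Z=P[...,2];b=c["pixels"];H,S,V=cv2.split(cv2.cvtColor(b,cv2.COLOR_BGR2HSV))
U,W=np.meshgrid(np.arange(640),np.arange(400))
for s,ce,m in comps((abs(Z-.103)<.012)&(S<70)&(V>50)&(W<300),150):
    T=R.from_quat(o["tool_rot"]);q=T.inv().apply(P[m]-o["position"]);print("blade tool frame",s,np.percentile(q,[1,50,99],axis=0).round(4))
    A=np.c_[q[:,0],q[:,1],np.ones(len(q))];print("z=ax+by+c",np.linalg.lstsq(A,q[:,2],rcond=None)[0].round(4),cv2.minAreaRect((q[:,:2]*1000).astype(np.float32)))
```

```text
[[0.136, 0.079], [0.128, 0.078], [0.125, 0.079], [0.118, 0.041], [0.114, 0.042], [0.107, 0.042], [0.1, 0.042], [0.097, 0.042], [0.087, 0.003]]
100 [0.5503 0.1224] [0.5507 0.0969]
108 [0.5441 0.1222] [0.5437 0.0965]
116 [0.5378 0.1221] [0.5366 0.0962]
124 [0.5314 0.1219] [0.5294 0.0959]
132 [0.525  0.1226] [0.522  0.0965]
140 [0.5184 0.1224] [0.5146 0.0961]
148 [0.5118 0.1223] [0.5071 0.0958]
156 [0.5051 0.1221] [0.4995 0.0955]
164 [0.4983 0.1219] [0.4917 0.0961]
[-0.41354702 -0.65546481 -1.37372367] 0.019563452314250832 39.998039714992046 [ 0.46732724 -0.21652991  0.26820198]
blade tool frame [  295     0    59   210 11377] [[ 2.860e-02 -1.160e-02  1.624e-01]
 [ 7.740e-02  1.000e-04  1.639e-01]
 [ 1.156e-01  1.200e-02  1.655e-01]]
z=ax+by+c [-0.0002  0.0016  0.1639] ((71.84426879882812, 0.18346023559570312), (24.167585372924805, 89.62349700927734), 89.89422607421875)
```

Run:
```python
from h import *
shift([.5227,-.017,.2192],1.58,False)
```

```text
shift [4.403 2.718 1.219] turn [-0.0017 -0.0017  0.2718] | pos [ 0.4672 -0.2164  0.2678] yaw 1.8518 t 19.075
```

Emit:
move_arm --commands '[[[4.4,2.72,0,0,0,0.272],[4.4,2.72,0,0,0,0.272],[4.4,2.72,0,0,0,0.272],[4.4,2.72,0,0,0,0.272],[4.4,2.72,0,0,0,0.272],[4.4,2.72,0.6,0,0,0.272],[4.4,2.72,1.2,0,0,0.272],[4.4,2.72,1.2,0,0,0.272],[4.4,2.72,1.2,0,0,0.272]]]'

```text
time: 20.2
position: [0.5234, -0.0183, 0.2207]
tool_rot: [0.704, 0.71, -0.0, -0.0]
ft_force: [0.9, 0.7, -1.5]
grip_width: 0.0198
grip_force: 40.0
```

Run:
```python
from h import *
o=get_obs();print(o["ft_force"])
c=camera("wrist");np.savez("w10.npz",**c);cv2.imwrite("pics/w10.png",c["pixels"])
shift([.5227,-.017,.2092],1.58,False)
```

```text
[ 0.86925569  0.67082163 -1.50194418]
shift [ 0.031 -0.022  0.298] turn [ 0.0007  0.0002 -0.0011] | pos [ 0.5236 -0.0182  0.2211] yaw 1.5789 t 20.25
```

View pics/w10.png

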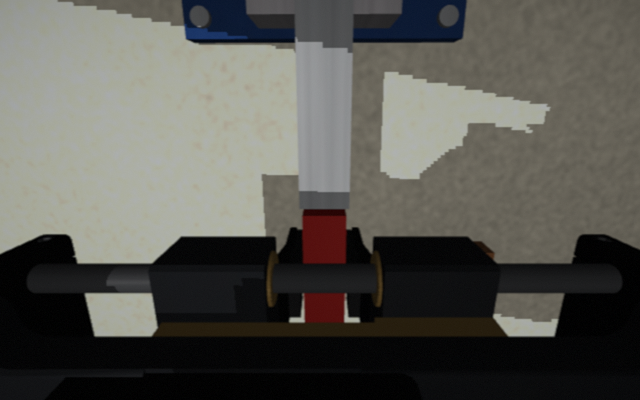

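The view shows the blade running centrally (u≈324) over the ledge (u 247–402). Now I'll lower it onto the ledge.

Emit:
move_arm --commands '[[[0.02,-0.02,0.1,0,0,0],[0.02,-0.02,0.18,0,0,0],[0.02,-0.02,0.22,0,0,0],[0.02,-0.02,0.24,0,0,0],[0.02,-0.02,0.26,0,0,0],[0.02,-0.02,0.28,0,0,0],[0.02,-0.02,0.28,0,0,0]]]'

```text
time: 21.12
position: [0.5226, -0.0167, 0.2095]
tool_rot: [0.704, 0.71, -0.0, -0.0]
ft_force: [-0.7, 0.7, -0.8]
grip_width: 0.0195
grip_force: 40.0
```

Emit:
move_arm --commands '[[[0,0,0.02,0,0,0],[0,0,0.02,0,0,0],[0,0,0.02,0,0,0]]]'

```text
time: 21.5
position: [0.5226, -0.0167, 0.2089]
tool_rot: [0.704, 0.71, 0.0, 0.0]
ft_force: [-0.8, -0.4, 0.2]
grip_width: 0.02
grip_force: 40.0
```

```bash
cat > f.py <<'E'
from h import *
F=[];M=[];Q=[];T=[]
for i in range(4):
    camera("wrist");o=get_obs();F.append(o["ft_force"]);M.append(o["moment"]);Q.append(o["position"]);T.append((R.from_quat(o["tool_rot"])*R.from_euler("x",np.pi).inv()).as_rotvec())
print("F",np.mean(F,0).round(2),"M",np.mean(M,0).round(3),"P",np.mean(Q,0).round(4),"rot",np.mean(T,0).round(4),o["time"],"grip",o["grip_force"],"tip in",round(np.mean(Q,0)[1]+.127-.1221,4))
E
python3 f.py
```

```text
F [-0.2  -0.01 -0.31] M [ 0.094 -0.077 -0.021] P [ 0.5226 -0.0168  0.2088] rot [-2.0000e-04 -1.0000e-04  1.5797e+00] 21.7 grip 39.99811668880284 tip in -0.0119
```

Emit:
move_arm --commands '[[[0,0,0.02,0,0,0],[0,0,0.02,0,0,0]]]'

```text
time: 21.95
position: [0.5227, -0.0168, 0.2081]
tool_rot: [0.704, 0.71, 0.0, 0.0]
ft_force: [-0.1, -0.6, 1.7]
grip_width: 0.0196
grip_force: 40.0
```

```bash
python3 f.py
```

```text
F [-0.32 -0.15  1.5 ] M [ 0.317 -0.072  0.014] P [ 0.5226 -0.0167  0.2081] rot [-2.0000e-04 -2.0000e-04  1.5797e+00] 22.15 grip 39.99827750958502 tip in -0.0118
```

Emit:
move_arm --commands '[[[0.1,0,0,0,0,0],[0.2,0,0,0,0,0],[0.3,0,0,0,0,0],[0.4,0,0,0,0,0],[0.5,0,0,0,0,0],[0.6,0,0,0,0,0],[0.7,0,0,0,0,0],[0.8,0,0,0,0,0],[0.9,0,0,0,0,0],[0.9,0,0,0,0,0]]]'

```text
time: 23.4
position: [0.5223, 0.0198, 0.208]
tool_rot: [0.704, 0.71, 0.0, -0.0]
ft_force: [0.3, 0.9, 4.9]
grip_width: 0.0194
grip_force: 40.0
```

```bash
python3 f.py
```

```text
F [0.29 1.13 3.99] M [ 0.678 -0.201 -0.054] P [0.5222 0.0197 0.208 ] rot [ 7.0000e-04 -6.0000e-04  1.5792e+00] 23.6 grip 40.000175507739186 tip in 0.0246
```

```bash
cat >> f.py <<'E'
Zs=[]
for i in range(3):
    P=world(camera("wrist"));m=(abs(P[...,2]-.078)<.008)&(abs(P[...,0]-.521)<.033)&(P[...,1]>.1235)&(P[...,1]<.14);m[230:]=0
    Zs.append(np.median(P[m][:,2]) if m.any() else 0)
print("upper z mm",np.round(np.array(Zs)*1000,2),m.sum())
E
python3 - <<'E'
E
```

Emit:
move_arm --commands '[[[0.05,0,-0.02,0,0,0],[0.1,0,-0.02,0,0,0],[0.1,0,-0.02,0,0,0]]]'

```text
time: 23.98
position: [0.522, 0.0233, 0.2085]
tool_rot: [0.704, 0.71, -0.0, -0.0]
ft_force: [-0.4, -1.8, 1.3]
grip_width: 0.0196
grip_force: 40.0
```

```bash
python3 f.py
```

```text
F [-0.02 -0.78  1.21] M [ 0.115 -0.065  0.004] P [0.522  0.0233 0.2086] rot [7.0000e-04 5.0000e-04 1.5799e+00] 24.175 grip 39.999041547998786 tip in 0.0282
upper z mm [78.51 78.49 78.51] 5001
```

Emit:
move_arm --commands '[[[0.05,0,0,0,0,0],[0.1,0,0,0,0,0],[0.15,0,0,0,0,0],[0.15,0,0,0,0,0]]]'

```text
time: 24.82
position: [0.5222, 0.0295, 0.2087]
tool_rot: [0.704, 0.71, 0.0, -0.0]
ft_force: [1.5, 1.3, 1.0]
grip_width: 0.0197
grip_force: 40.0
```

```bash
python3 f.py
```

```text
F [0.3  0.52 0.5 ] M [ 0.245 -0.125  0.008] P [0.5222 0.0295 0.2087] rot [ 2.0000e-04 -3.0000e-04  1.5797e+00] 25.025 grip 39.99919862486422 tip in 0.0344
upper z mm [78.51 78.49 78.52] 9311
```

Emit:
move_arm --commands '[[[0.05,0,0,0,0,0],[0.1,0,0,0,0,0],[0.1,0,0,0,0,0]]]'

```text
time: 25.55
position: [0.5222, 0.0333, 0.2088]
tool_rot: [0.704, 0.71, 0.0, 0.0]
ft_force: [0.3, -1.0, 0.8]
grip_width: 0.0198
grip_force: 40.0
```

```bash
python3 f.py
```

```text
F [-0.08  0.18  0.85] M [ 0.099 -0.139 -0.013] P [0.5222 0.0333 0.2088] rot [-0.0000e+00 -2.0000e-04  1.5798e+00] 25.75 grip 39.9990610498935 tip in 0.0382
upper z mm [78.53 78.53 78.54] 11862
```

Emit:
move_arm --commands '[[[0.05,0,0,0,0,0],[0.1,0,0,0,0,0],[0.1,0,0,0,0,0]]]'

```text
time: 26.28
position: [0.5224, 0.0369, 0.209]
tool_rot: [0.704, 0.711, -0.0, 0.001]
ft_force: [0.1, -5.3, 3.2]
grip_width: 0.0197
grip_force: 40.0
```

```bash
python3 f.py
```

```text
F [-0.28 -5.01  2.49] M [-0.811 -0.082  0.054] P [0.5224 0.0369 0.209 ] rot [-1.2000e-03 -1.0000e-04  1.5802e+00] 26.475 grip 39.999845679849386 tip in 0.0418
upper z mm [78.59 78.6  78.59] 11550
```

Drag of about 5 N has appeared. One more small step for margin.

Emit:
move_arm --commands '[[[0.04,0,0,0,0,0],[0.08,0,0,0,0,0],[0.08,0,0,0,0,0],[0.08,0,0,0,0,0]]]'

```text
time: 27.12
position: [0.5224, 0.0399, 0.209]
tool_rot: [0.704, 0.71, 0.0, 0.001]
ft_force: [-0.3, -5.7, 2.3]
grip_width: 0.0196
grip_force: 40.0
```

```bash
python3 f.py
```

```text
F [ 0.15 -5.53  3.41] M [-1.    -0.046  0.017] P [0.5224 0.04   0.209 ] rot [-1.6000e-03 -2.0000e-04  1.5802e+00] 27.325 grip 39.99949456192553 tip in 0.0449
upper z mm [78.84 78.85 78.85] 11313
```

```bash
python3 -c "
from h import *
o=get_obs();print(o['joint_velocities'].round(4),o['ft_force']);print(hand_in())"
```

```text
[-0.0014  0.001   0.0008  0.0001  0.0006  0.0009] [ 0.42870437 -5.605076    2.83142283]
the job is handed in; nothing more can be done
None
```

I handed the job in: both pins sit fully home and released. The gripped feeler is held still about 45 mm into the gap with about 5.5 N of drag and the upper half lifted roughly 0.3 mm. The judge returned no result, so I can't confirm a pass.

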